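Open the touch-latch showcase door for a customer

TASK

A customer wants to see the tall bud vase, so open the handleless showcase door of its compartment on your side: press that door in near its free edge and let go, so that its catch springs it ajar, then put a finger behind its edge and swing it wide open, about square to the showcase or further. Leave the other door shut. Pinch or pick up nothing, and do not disturb the pottery or anything else on the stall.

Things in the scene. Friction and masses are not known exactly. Their poses are not given: they have to be found in the camera images.
- case: Showcase fixed on the table, 190 deep (x) x 380 wide (y) x 210 mm high; plywood, with clear top and clear customers' side (+x) through which the wares are seen. Origin: centre of its underside; +y to its left compartment seen from the robot, z up. 12 mm floor, 12 mm divider at y = 0. On the -x side, 95 mm from the origin, two plain plywood doors without handles, a 22 mm flush stile between them
- door_left (a joint): left door's angle, rad: 0 shut (flush), negative pressed in (stop -0.046), growing as it swings out to the robot's side (stop 1.92). Touch catch: press near the free edge with about 5 N, 6 mm to the stop, and let go: a spring kicks it ajar in 0.5 s to about 0.35 rad (edge some 58 mm out). It stays where left (hinge friction 0.03 N m); pressed fully in again it latches
- door_left_hinge (a point): fixed top end of the left door's upright hinge line, on the left outer edge of the showcase, in the plane of the shut doors' outer faces (x = -95, y = +182 mm from the showcase's origin, 210 mm above the table)
- door_left_press (a point): where a hand presses the left door: on its outer face, 35 mm from its free edge, 135 mm from the hinge, 30 mm below its top edge. Moves with the door; x axis points into the door. The door's face and back panels (called door_left_c1 and door_left_c2 in the rules) begin 3 mm in from its edges
- door_left_edge (a point): top corner of the left door's free edge, on its outer face, 170 mm from the hinge; moves with the door. The door is 196 mm high, 12 mm thick, its top edge 210 mm above the table; nothing on the showcase's front stands higher
- door_right (a joint): right door's angle, rad: 0 shut (flush), negative pressed in (stop -0.046), growing as it swings out to the robot's side (stop 1.92). Touch catch: press near the free edge with about 5 N, 6 mm to the stop, and let go: a spring kicks it ajar in 0.5 s to about 0.35 rad (edge some 58 mm out). It stays where left (hinge friction 0.03 N m); pressed fully in again it latches
- door_right_hinge (a point): fixed top end of the right door's upright hinge line, on the right outer edge of the showcase, in the plane of the shut doors' outer faces (x = -95, y = -182 mm from the showcase's origin, 210 mm above the table)
- door_right_press (a point): where a hand presses the right door: on its outer face, 35 mm from its free edge, 135 mm from the hinge, 30 mm below its top edge. Moves with the door; x axis points into the door. The door's face and back panels (called door_right_c1 and door_right_c2 in the rules) begin 3 mm in from its edges
- door_right_edge (a point): top corner of the right door's free edge, on its outer face, 170 mm from the hinge; moves with the door. The door is 196 mm high, 12 mm thick, its top edge 210 mm above the table; nothing on the showcase's front stands higher
- vase: the tall bud vase, glazed pottery, round, 62 mm at the belly, 20 mm at the neck, 124 mm high, 0.26 kg. It stands upright in one of the two compartments. Origin: centre of its foot
- bowl: wide round bowl of the same glaze, 100 mm across, 46 mm high, in the other compartment. Origin: centre of its foot
- cup: bystander: round open cup, 72 mm across, 58 mm high, on the table in front of the middle of the showcase, outside the sweep of the doors. Origin: centre of its foot
- pot: bystander: small planted clay pot, 88 mm across, 95 mm high, on the table to the left of the showcase. Origin: centre of its foot
- jar: bystander: white lidded jar, 68 mm across, 106 mm high, on the table to the right of the showcase. Origin: centre of its foot
- dish: bystander: small open dish, 64 mm across, 20 mm high, on the clear top of the showcase towards the customers' side. Origin: centre of its foot
- card_reader: bystander: handheld card reader, 150 x 72 x 22 mm, lying on the table near the robot. Origin: centre of its underside
- sign: bystander: blank little chalkboard, 100 mm wide, 90 mm high, standing on a 30 mm deep foot on the table near the robot. Origin: centre of its underside

How it is judged (in metres and radians):
On the way, in this order (a step that is already met when the one before it is completed fails the run):
1. the door behind the vase is pressed in (((y of vase in the frame of case above 0 m and value of joint door_left below -0.025 rad) or (y of vase in the frame of case below 0 m and value of joint door_right below -0.025 rad))).
2. its catch lets go and the door springs ajar (((y of vase in the frame of case above 0 m and value of joint door_left above 0.2 rad) or (y of vase in the frame of case below 0 m and value of joint door_right above 0.2 rad))), for 0.1 s.
At the end, for the whole second after the job is handed in: The door of the vase's compartment stands open by at least 1.35 rad (77 degrees) and at rest, the other door is shut (below 0.03 rad), the vase (upright) and the bowl are within 20 mm and every other loose thing within 30 mm of where it stood at the start (((y of vase in the frame of case above 0 m and value of joint door_left above 1.35 rad and value of joint door_right below 0.03 rad and velocity of joint door_left between -0.05 and 0.05 rad/s) or (y of vase in the frame of case below 0 m and value of joint door_right above 1.35 rad and value of joint door_left below 0.03 rad and velocity of joint door_right between -0.05 and 0.05 rad/s)) and distance of each of vase, bowl from where it was at the start of the episode below 0.02 m and angle between vase's own z axis and vertical below 0.15 rad and distance of each of cup, pot, jar, dish, card_reader, sign from where it was at the start of the episode below 0.03 m); the robot touches nothing.
It fails at once if the other door is let open ((y of vase in the frame of case above 0 m and value of joint door_right above 0.08 rad) or (y of vase in the frame of case below 0 m and value of joint door_left above 0.08 rad)).
It fails at once if a ware inside the showcase is shifted, lifted or knocked (distance of any of vase, bowl from where it was at the start of the episode above 0.02 m or angle between vase's own z axis and vertical above 0.3 rad).
It fails at once if something else on the stall is shifted, lifted or knocked over (distance of any of cup, pot, jar, dish, card_reader, sign from where it was at the start of the episode above 0.03 m).
It fails at once if a door is pinched: the fingers press on its face and its back at the same time ((contact force between the fingers and door_left_c1 above 2 N and contact force between the fingers and door_left_c2 above 2 N) or (contact force between the fingers and door_right_c1 above 2 N and contact force between the fingers and door_right_c2 above 2 N)).
It also fails if it takes over 40 s, if anything falls off the work surface, if the arm or the gripper's body presses on something with over 40 N, if the wrist force passes 120 N, or if a joint passes its speed limit or range.

ROBOT

A 7-joint arm with a two-finger parallel gripper is mounted at the origin on the work surface. World frame = base frame: x ahead of the robot, y to its left, z up, the work surface at z = 0. Lengths are in mm, angles in rad, forces in N, time in s.
With the tool pointing down it reaches from about 400 to 875 mm from the base axis. Payload 4.4 kg.
Tool frame: the origin (TCP) lies at the very end of the fingers, on their centre line; the grasp point (between the pads) lies 19 mm behind it; z points along the fingers, x is the direction in which the jaws open and shut, and the axes are right-handed (so a half turn about z gives the same grasp; the last joint's range is limited). The gripper opens to 85 mm and grips with 20 to 120 N. Pads are 22 mm wide; open, the fingers measure 114 mm over their backs; the gripper's body (76 mm by 85 mm) begins 54 mm behind the grasp point. The pads swing forward as they close: fully open they stand 13 mm farther back than shut.
Start: joints at [-1.284, 0.628, 0.038, 1.517, -0.027, 0.996, -0.02], TCP at [224.569, 609.989, 231.313] pointing down, gripper open.
Joint ranges: [-3.06, 3.06], [-0.37, 2.12], [-1.25, 1.32], [0.18, 2.47], [-1.1, 4.24], [0.23, 1.98], [-2.94, 2.94]. Speed limits (rad/s): [2.57, 2.57, 3.14, 3.14, 3.14, 3.14, 3.14].

INTERFACE

Orientations are given as [roll, pitch, yaw] about the fixed x, y, z axes, in that order (R = Rz(yaw) Ry(pitch) Rx(roll)).
In Python, from cell import ctrl, get_image, job, models gives the robot as it stands.
- The arm moves only by the tool move_arm, never from a script. Its argument "moves" is a list that holds one entry, the list of rows, each a list of 6 numbers: the shift along the tool's x, y, z in m, then the turn, a rotation vector about the tool's x, y, z in rad. A call has 1 to 20 rows; each row is the pose to reach, as a shift and turn from the pose commanded when the call began, along the tool's axes at that moment; what a row does not reach only later rows make up. A row lasts 1/8 s, in which the tool goes at most 62.5 mm and 10.7 degrees, less where a joint would pass 70% of its speed; a pose out of reach is approached as far as the arm can. A call with a gripper value outside its range is refused whole. "jaw" is the opening, from 0 (shut) to 1 (fully open), set as the call begins (left out, the last holds). The fingers move at their own pace and stop on an object; the grip force is fixed at half the most. Time passes only in rows, so rows that repeat a pose let the fingers close. It gives the time, the measured TCP pose, the force and the opening at its end, in the units of the state.
- ctrl.read_state(): the state, without advancing time (a new reading comes with each control period).
- get_image(name): name is "side" or "top" or "wrist"; returns a dict with "color" (400x640x3 uint8, blue, green, red), "fov_y" (degrees; the focal length in pixels is half the picture's height over the tangent of half this angle, whatever the lens; pixels are square), "cx", "cy" (the principal point, pixels), "origin" and "orientation" of the camera in the world; the wrist camera has in their place "hand_eye" (4x4, takes a point from camera to tool coordinates, whose origin is the TCP and whose axes are the tool frame's). Camera axes: x right, y up, looking along -z (the intrinsics and any distortion apply to the point x, -y, -z); pixel columns grow to the right and rows downward; lengths in mm; the calibration is good to about 2 mm. A picture is of the moment at which its call begins: read the wrist's pose just before it. There is no depth.
- job.finish_job(): hands the job in, once; it reports no verdict.
Trained networks look in the newest picture that a camera, given by its name, has taken for a name from the list of things; names that differ only in an ending like _2 or _b are one class to them, and where a whole thing is asked for, a point or a joint stands for the part that bears it (a point fixed in the world has none). Each returns a list of dicts, best first, with "score" (0 to 1); they miss things now and then, are a little off and sometimes report something else, mostly with a low value. They report only what shows in the picture. A call takes as long as a camera call.
- models.cut_out(camera, thing): "pixels" (400x640 bool, what is visible of it) and "uv" ([column, row] in pixels, amid what is visible of it).
- models.place_of(camera, thing): "uv" ([column, row] in pixels: a listed point, or the origin of a listed thing).
The state is a dict: "clock": time; "qpos": joint angles; "qd": joint speeds; "tau": joint torques, N m; "eef_pos": TCP position; "tool_rot": TCP orientation; "force": force on the tool from outside, world axes, zero at the start; "torque": the same for the moment, N m; "width": finger opening in mm.
Only numpy, scipy, OpenCV 4.12 (cv2) and the standard library are available. Lean on these libraries where they do the work, as an engineer would, in place of code of your own. Each camera call takes 0.05 s, during which the arm holds its last target.

## Working session

There is one attempt and no reset: what is moved stays moved. The work goes in short steps, Python scripts to look and compute and a tool call to move; the robot and the scene stay as the last step left them, time stands still between calls to the robot, and variables do not carry over. Pictures are saved under pics/ and viewed, and the job is handed in when it is done.

Besides the shell and the picture viewer there is one more tool, called after "Emit:" in YAML: its name, and indented under it one key for each argument. move_arm: Moves the arm, as the interface text tells. Its arguments: {"type":"object","properties":{"moves":{"type":"array","items":{"type":"array","items":{"type":"array","items":{"type":"number"}}}},"jaw":{"type":"number"}},"required":["moves"]}

```bash
ls; mkdir -p pics; python3 - <<'E'
from cell import ctrl,get_image,job,models
import cv2
s=ctrl.read_state();print(s)
for n in("side","top","wrist"):
    im=get_image(n);cv2.imwrite(f"pics/{n}0.png",im["color"])
    print(n,{k:v for k,v in im.items() if k!="color"})
    for t in("case","door_left_hinge","door_right_hinge","door_left_press","door_right_press","door_left_edge","door_right_edge","vase","bowl","cup","pot","jar","dish","card_reader","sign"):
        r=models.place_of(n,t)
        print(t,[(round(a["score"],2),[round(float(x),1) for x in a["uv"]]) for a in r[:2]])
E
```

```text
pics
{'clock': 0.0, 'qpos': array([-1.28380916,  0.62932937,  0.03842853,  1.51837076, -0.02699408,
        0.99633216, -0.01999871]), 'qd': array([-1.12173196e-03, -5.89811497e-04, -9.71243443e-04, -1.56947946e-03,
        1.23867230e-03, -2.22440302e-03,  6.73998679e-05]), 'tau': array([-7.44802383e-04, -5.63418925e+01,  1.22592978e+00, -1.93448228e+01,
        1.10013326e-02,  1.06005929e-02,  2.83798806e-05]), 'eef_pos': array([224.33168768, 609.38283144, 230.39884235]), 'tool_rot': array([3.14157075e+00, 1.92192222e-03, 1.21802445e+00]), 'force': array([-0.3428985 , -0.41615096,  0.22461795]), 'torque': array([-0.04093911, -0.01502919,  0.0106604 ]), 'width': 85.54797783886323}
side {'fov_y': 56.07036948472387, 'cx': 324.7625100509732, 'cy': 203.39585115429355, 'origin': array([ 581.10877247, -278.42842217, 1086.02594757]), 'orientation': array([ 0.29249672, -0.00167745,  0.21460301])}
case [(0.71, [332.6, 281.9])]
door_left_hinge [(0.76, [344.5, 140.2]), (0.48, [362.0, 138.9])]
door_right_hinge [(0.85, [333.8, 277.1])]
door_left_press [(0.92, [336.3, 190.3]), (0.62, [345.4, 143
[... 1236 characters left out ...]
 67.13816315149413, 'cx': 324.1670694124737, 'cy': 193.1335813187889, 'hand_eye': array([[ 9.99999223e-01, -1.16465451e-03, -4.45022216e-04,
        -7.56834690e-01],
       [-1.24444148e-03, -9.54234218e-01, -2.99057701e-01,
        -7.62530151e+01],
       [-7.63565252e-05,  2.99058023e-01, -9.54234926e-01,
        -1.42908161e+02],
       [ 0.00000000e+00,  0.00000000e+00,  0.00000000e+00,
         1.00000000e+00]])}
case []
door_left_hinge []
door_right_hinge [(0.33, [156.1, 256.5])]
door_left_press []
door_right_press []
door_left_edge [(0.73, [157.7, 256.0])]
door_right_edge []
vase []
bowl []
cup [(0.63, [3.2, 399.0])]
pot []
jar []
dish []
card_reader []
sign [(0.66, [154.8, 254.0])]
```

View pics/side0.png

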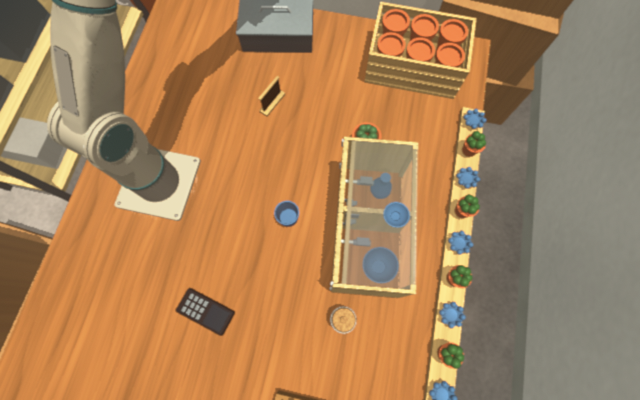

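View pics/top0.png

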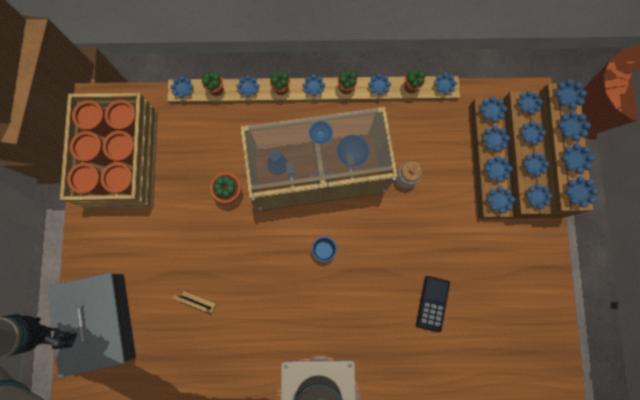

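View pics/wrist0.png

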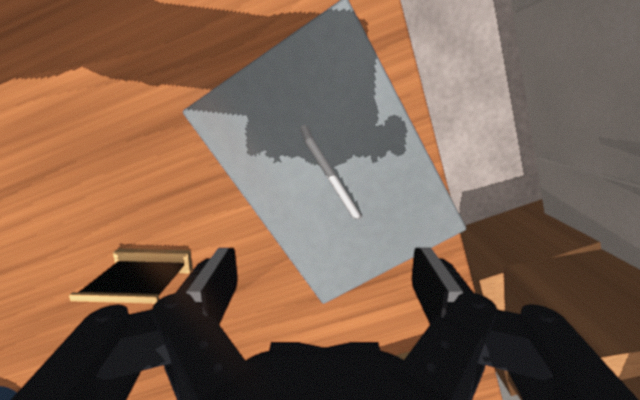

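The vase (narrow) is in the left compartment (+y, top picture about (277,162)) and the bowl is on the right at (352,150). The case is slightly rotated. I'll zoom in to get its pose.

```bash
python3 - <<'E'
import cv2
a=cv2.imread("pics/top0.png")[95:225,205:425];cv2.imwrite("pics/topz.png",cv2.resize(a,None,fx=3.6,fy=3.6,interpolation=2))
a=cv2.imread("pics/side0.png")[115:310,310:430];cv2.imwrite("pics/sidez.png",cv2.resize(a,None,fx=3,fy=3,interpolation=2))
E
```

```text
(no output)
```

View pics/topz.png

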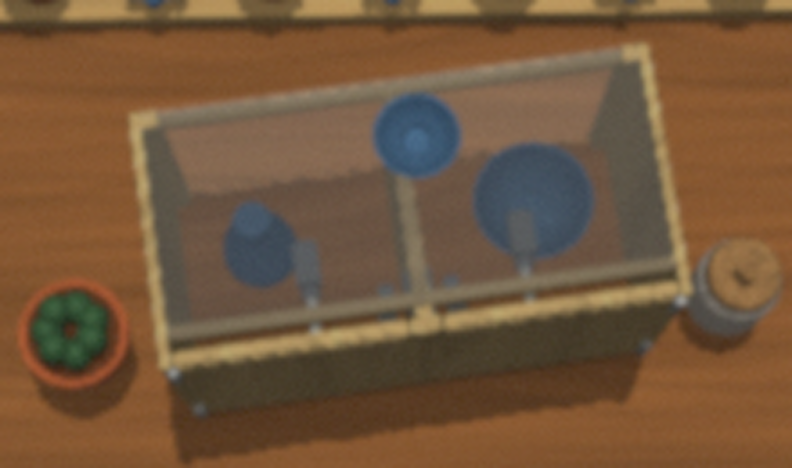

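View pics/sidez.png

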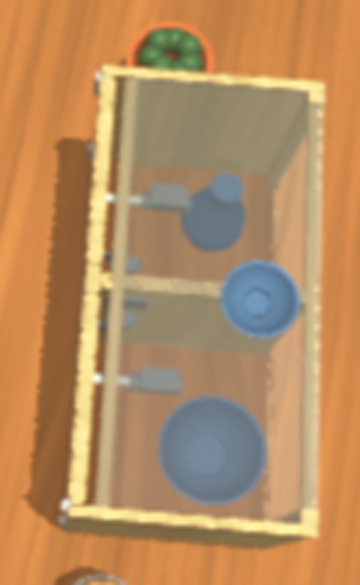

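```bash
cat > h.py <<'E'
import numpy as np
from scipy.spatial.transform import Rotation as R
from scipy.optimize import least_squares
C={"side":(56.07036948472387,324.7625,203.39585,[581.10877247,-278.42842217,1086.02594757],[0.29249672,-0.00167745,0.21460301]),
"top":(48.1180421207483,314.858,209.053,[320.38236624,6.52438557,1321.61486372],[1.62514108e-01,-1.40600221e-03,-1.58518134]) }
def Rm(e): return R.from_euler("xyz",e).as_matrix()
def proj(c,P):
    fv,cx,cy,o,e=C[c];f=200/np.tan(np.radians(fv)/2)
    q=(np.atleast_2d(P)-o)@Rm(e)
    return np.c_[cx+f*q[:,0]/-q[:,2],cy-f*q[:,1]/-q[:,2]]
def onplane(c,uv,z):
    fv,cx,cy,o,e=C[c];f=200/np.tan(np.radians(fv)/2)
    d=Rm(e)@np.array([(uv[0]-cx)/f,-(uv[1]-cy)/f,-1]);o=np.array(o)
    return o+d*(z-o[2])/d[2]
E
python3 - <<'E'
from h import *
loc=np.array([[-95,190,210],[-95,-190,210],[95,-190,210],[95,190,210.]])
M={"top":[[251.1,196.9],[395.6,176.1],[384.2,108.1],[241.4,127.2]],"side":[[344.7,137.7],[333.3,291],[415,292.7],[417.7,142.7]]}
def W(p,l): 
    c,s=np.cos(p[2]),np.sin(p[2]); return l@np.array([[c,-s,0],[s,c,0],[0,0,1]]).T+[p[0],p[1],0]
for cs in(["top"],["side"],["top","side"]):
    f=lambda p:np.concatenate([(proj(c,W(p,loc))-M[c]).ravel() for c in cs])
    r=least_squares(f,[700,0,0]);print(cs,r.x,np.round(r.fun,1))
p=r.x
for n,l in dict(hl=[-95,182,210],press=[-95,47,180],edge=[-95,12,210],hr=[-95,-182,210]).items(): print(n,W(p,np.array([l])).round(1),proj("top",W(p,np.array([l]))).round(1))
for n,uv,z in(("cup",(323,249),58),("pot",(225,187),95),("jar",(411,170),106),("dish",(320.5,132),230),("vase",(277,161),50)): print(n,onplane("top",uv,z).round())
for n,uv,z in(("cup",(287,213),58),("pot",(367,133),95)): print(n,onplane("side",uv,z).round())
E
```

```text
['top'] [ 6.52270022e+02 -8.67308192e+00  1.29534757e-01] [-1.8  1.   2.   0.8  0.8 -1.4 -0.9 -0.6]
['side'] [ 6.55949520e+02 -1.29170355e+01  1.37771838e-01] [-1.2  0.  -0.3 -2.6  1.5  2.3 -0.2  0.2]
['top', 'side'] [ 6.54374525e+02 -1.08936306e+01  1.34487127e-01] [-0.7  0.5  2.9 -0.4  1.4 -2.5 -0.2 -1.  -1.4 -0.9 -1.  -3.8  0.7  1.4
 -0.5 -0.5]
hl [[535.8 156.7 210. ]] [[253.5 196.9]]
press [[553.9  22.9 180. ]] [[306.6 191.5]]
edge [[558.6 -11.7 210. ]] [[320.1 187.2]]
hr [[ 584.6 -204.   210. ]] [[395.4 176.1]]
cup [413. -20.  58.]
pot [587. 252.  95.]
jar [ 626. -268.  106.]
dish [698. -15. 230.]
vase [673. 111.  50.]
cup [418. -26.  58.]
pot [594. 250.  95.]
```

```bash
cat >> h.py <<'E'
case=np.array([654.4,-10.9]);cy=0.1345
def c2w(x,y): 
    c,s=np.cos(cy),np.sin(cy); return case+np.array([c*x-s*y,s*x+c*y])
def door(r,th,off):  # off: + towards inside from outer face
    u=np.array([-np.sin(th),-np.cos(th)]);n=np.array([np.cos(th),-np.sin(th)])
    return c2w(*(np.array([-95,182])+r*u+off*n))
def rows(targets,st):
    p0=np.array(st["eef_pos"]);R0=Rm(st["tool_rot"])
    for x,y,z,yaw in targets:
        d=R0.T@(np.array([x,y,z])-p0)/1000
        rv=R.from_matrix(R0.T@Rm([np.pi,0,yaw])).as_rotvec()
        print([round(float(v),4) for v in d]+[round(float(v),3) for v in rv])
E
python3 - <<'E'
from h import *
from cell import ctrl
s=ctrl.read_state()
a=door(142,0,-65);b=door(142,0,-35);print(a,b)
rows([(*a,300,1.705),(*a,172,1.705),(*b,172,1.705)],s)
E
```

```text
[490.48124586   7.28356513] [520.21030093  11.30641044]
[-0.4737, 0.4578, -0.0687, -0.0, -0.0, -0.487]
[-0.4737, 0.4578, 0.0593, -0.0, -0.0, -0.487]
[-0.4596, 0.4843, 0.0593, -0.0, -0.0, -0.487]
```

Emit:
move_arm:
  moves:
    - [[-0.04,0.04,-0.03,0,0,-0.04],[-0.08,0.08,-0.068,0,0,-0.08],[-0.12,0.115,-0.068,0,0,-0.12],[-0.16,0.155,-0.068,0,0,-0.16],[-0.2,0.195,-0.068,0,0,-0.2],[-0.24,0.23,-0.068,0,0,-0.24],[-0.28,0.27,-0.068,0,0,-0.28],[-0.32,0.31,-0.068,0,0,-0.32],[-0.36,0.35,-0.068,0,0,-0.36],[-0.4,0.385,-0.068,0,0,-0.4],[-0.44,0.425,-0.068,0,0,-0.44],[-0.474,0.458,-0.068,0,0,-0.487],[-0.474,0.458,-0.068,0,0,-0.487],[-0.474,0.458,-0.068,0,0,-0.487],[-0.474,0.458,-0.068,0,0,-0.487]]
  jaw: 0

```text
clock: 4.28
eef_pos: [490.2, 8.4, 299.3]
tool_rot: [-3.141, -0.001, 1.707]
force: [-0.4, -0.3, -0.2]
width: -0.2
```

```bash
python3 - <<'E'
from h import *
from cell import ctrl,get_image,models
import cv2
s=ctrl.read_state();print(s["clock"],s["qpos"].round(2),s["eef_pos"].round(1),s["tool_rot"].round(3),s["width"],s["force"])
im=get_image("wrist");cv2.imwrite("pics/w1.png",im["color"])
he=np.array(im["hand_eye"]);f=200/np.tan(np.radians(im["fov_y"])/2)
T=np.eye(4);T[:3,:3]=Rm(s["tool_rot"]);T[:3,3]=s["eef_pos"];M=T@he
for n,P in dict(edgeL=door(170,0,0),hl=door(0,0,0),edgeR=c2w(-95,-12)).items():
    q=M[:3,:3].T@(np.array([*P,210])-M[:3,3]);print(n,im["cx"]+f*q[0]/-q[2],im["cy"]-f*q[1]/-q[2])
for t in("door_left_edge","door_right_edge","door_left_hinge","door_left_press"): print(t,[(round(a["score"],2),np.round(a["uv"],1)) for a in models.place_of("wrist",t)[:2]])
im=get_image("top");cv2.imwrite("pics/t1.png",im["color"])
E
```

```text
4.275 [-0.17  0.32  0.12  1.86 -0.05  0.96  1.69] [490.2   8.4 299.3] [-3.141e+00 -1.000e-03  1.707e+00] -0.19831808411797502 [-0.40828871 -0.31014788 -0.18455674]
edgeL 291.28216822826954 268.2522840696656
hl 485.17679467044684 268.69844496908604
edgeR 263.8691126513751 268.1892053048929
door_left_edge []
door_right_edge [(0.6, array([266.6, 267.5]))]
door_left_hinge [(0.74, array([488.9, 267.1]))]
door_left_press [(0.88, array([334.2, 248.9]))]
```

View pics/w1.png

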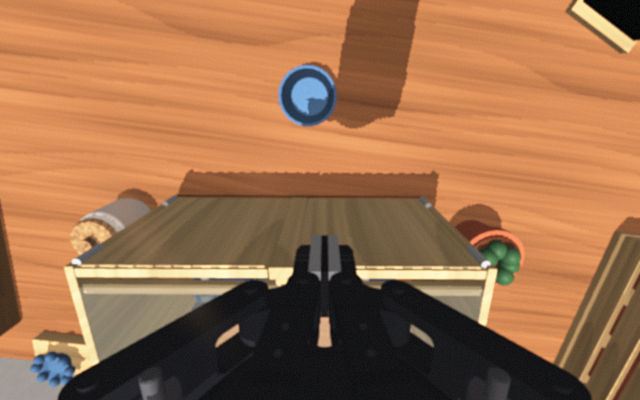

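The view matches the model to 2–3 mm: hinge predicted at (485,269) and seen at (488,267), with the stile near col 283. I'll descend in front of the left door.

Emit:
move_arm:
  moves:
    - [[0.002,0,0.03,0,0,0],[0.004,0,0.06,0,0,0],[0.005,0,0.09,0,0,0],[0.005,0.01,0.116,0,0,0],[0.005,0.03,0.116,0,0,0],[0.005,0.04,0.116,0,0,0],[0.005,0.045,0.116,0,0,0],[0.005,0.045,0.116,0,0,0],[0.005,0.045,0.116,0,0,0]]

```text
clock: 5.7
eef_pos: [534.0, 17.8, 183.5]
tool_rot: [-3.141, -0.0, 1.705]
force: [0.5, 0.7, -0.0]
width: -0.1
```

```bash
python3 - <<'E'
from cell import ctrl,get_image
import cv2
s=ctrl.read_state();print(s["eef_pos"],s["force"])
im=get_image("wrist");cv2.imwrite("pics/w2.png",im["color"])
im=get_image("side");cv2.imwrite("pics/s2.png",cv2.resize(im["color"][110:310,260:440],None,fx=3,fy=3))
E
```

```text
[533.9751872   17.79402366 183.5287545 ] [ 0.4890813   0.71465288 -0.01891834]
```

View pics/w2.png

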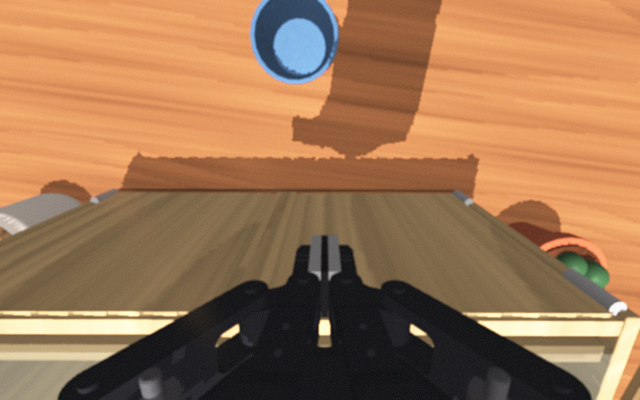

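View pics/s2.png

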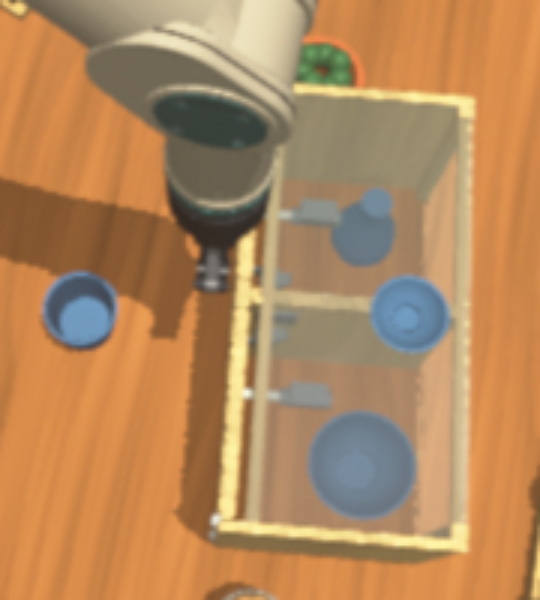

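The fingers are about 9 mm from the left door's face, left of the stile. Pressing in gently.

Emit:
move_arm:
  moves:
    - [[0,0.003,0,0,0,0],[0,0.006,0,0,0,0],[0,0.008,0,0,0,0],[0,0.01,0,0,0,0],[0,0.01,0,0,0,0]]

```text
clock: 6.42
eef_pos: [543.2, 19.0, 183.0]
tool_rot: [-3.139, -0.0, 1.705]
force: [-4.6, -0.4, 2.9]
width: 0.1
```

Emit:
move_arm:
  moves:
    - [[0,0.0015,0,0,0,0],[0,0.003,0,0,0,0],[0,0.003,0,0,0,0]]

```text
clock: 6.8
eef_pos: [546.4, 19.5, 183.0]
tool_rot: [-3.14, -0.0, 1.705]
force: [-4.5, -1.2, 1.0]
width: 0.2
```

Emit:
move_arm:
  moves:
    - [[0,0.0015,0,0,0,0],[0,0.003,0,0,0,0],[0,0.003,0,0,0,0]]

```text
clock: 7.18
eef_pos: [549.2, 20.0, 183.0]
tool_rot: [-3.139, -0.0, 1.705]
force: [-5.7, -1.0, 2.2]
width: 0.6
```

Emit:
move_arm:
  moves:
    - [[0,0.0015,0,0,0,0],[0,0.003,0,0,0,0],[0,0.003,0,0,0,0]]

```text
clock: 7.55
eef_pos: [549.3, 19.9, 182.9]
tool_rot: [-3.133, -0.001, 1.705]
force: [-11.4, -1.3, 8.2]
width: -0.1
```

It stopped at 549 mm while the force rose to 11 N, so it is at the stop. Letting go.

Emit:
move_arm:
  moves:
    - [[0,-0.04,0,0,0,0],[0,-0.09,0,0,0,0],[0,-0.1,-0.02,0,0,0],[0,-0.1,-0.07,0,0,0],[0,-0.1,-0.1,0,0,0],[0,-0.1,-0.1,0,0,0],[0,-0.1,-0.1,0,0,0]]

```text
clock: 8.43
eef_pos: [454.6, 7.2, 283.0]
tool_rot: [3.141, -0.0, 1.705]
force: [0.1, 0.2, -0.4]
width: 0.0
```

```bash
python3 - <<'E'
from h import *
from cell import ctrl,get_image,models
import cv2
s=ctrl.read_state();print(s["clock"],s["eef_pos"],s["tool_rot"],s["force"])
im=get_image("wrist");cv2.imwrite("pics/w3.png",im["color"])
he=np.array(im["hand_eye"]);f=200/np.tan(np.radians(im["fov_y"])/2)
T=np.eye(4);T[:3,:3]=Rm(s["tool_rot"]);T[:3,3]=s["eef_pos"];M=T@he
for th in (0.3,.35,.4):
    q=M[:3,:3].T@(np.array([*door(170,th,0),210])-M[:3,3]);print(th,im["cx"]+f*q[0]/-q[2],im["cy"]-f*q[1]/-q[2])
print([(round(a["score"],2),np.round(a["uv"],1)) for a in models.place_of("wrist","door_left_edge")[:2]])
im=get_image("side");cv2.imwrite("pics/s3.png",cv2.resize(im["color"][110:310,260:440],None,fx=3,fy=3))
E
```

```text
8.425 [454.64602733   7.24085617 282.985159  ] [ 3.14056241e+00 -7.69475271e-05  1.70510841e+00] [ 0.0903008   0.18102074 -0.35371727]
0.3 293.8196916857304 262.82219738378745
0.35 296.912577721709 253.9370841719387
0.4 300.5750850034072 245.0385284368698
[]
```

View pics/w3.png

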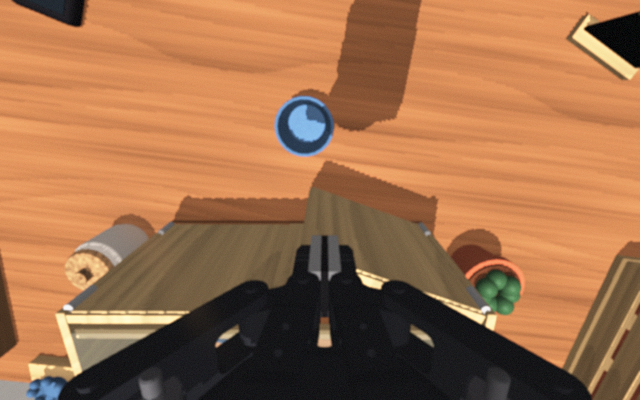

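View pics/s3.png

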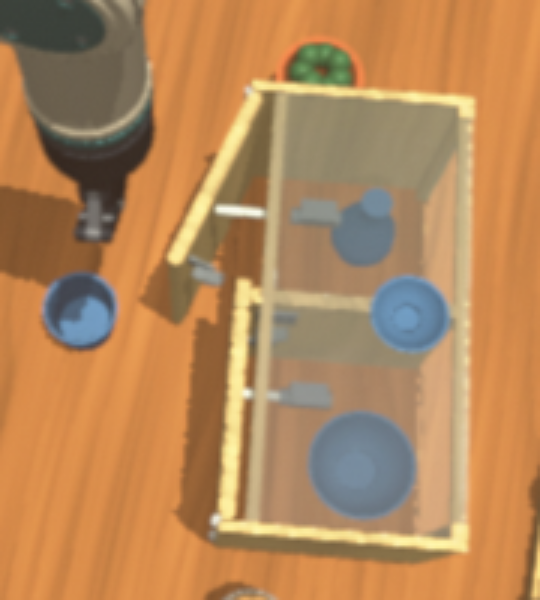

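```bash
python3 - <<'E'
from h import *
for th in(.3,.35,.4,.45,.5): print(th,proj("side",[*door(170,th,0),210]).round(1), [proj("side",[*door(r,th,18),z]).round(1).tolist() for r,z in((155,210),(155,180),(155,150),(155,110),(155,60),(155,20))])
from cell import get_image
import cv2
im=get_image("side");cv2.imwrite("pics/s4.png",cv2.resize(im["color"][130:250,300:400],None,fx=6,fy=5,interpolation=2))
im=get_image("top");cv2.imwrite("pics/t4.png",cv2.resize(im["color"][130:240,230:370],None,fx=5.5,fy=5.4,interpolation=2))
E
```

```text
0.3 [[318.2 198.3]] [[[327.3, 195.4]], [[327.2, 199.1]], [[327.1, 202.5]], [[327.0, 206.8]], [[326.9, 211.8]], [[326.8, 215.4]]]
0.35 [[315.  196.9]] [[[324.2, 194.6]], [[324.2, 198.3]], [[324.2, 201.7]], [[324.2, 206.0]], [[324.2, 211.0]], [[324.2, 214.7]]]
0.4 [[311.9 195.5]] [[[321.2, 193.6]], [[321.3, 197.3]], [[321.4, 200.8]], [[321.5, 205.1]], [[321.6, 210.1]], [[321.7, 213.8]]]
0.45 [[308.9 193.9]] [[[318.3, 192.4]], [[318.5, 196.2]], [[318.6, 199.7]], [[318.9, 204.1]], [[319.1, 209.1]], [[319.3, 212.8]]]
0.5 [[306.  192.2]] [[[315.4, 191.1]], [[315.7, 194.9]], [[316.0, 198.5]], [[316.3, 202.9]], [[316.6, 208.0]], [[316.9, 211.8]]]
```

View pics/s4.png

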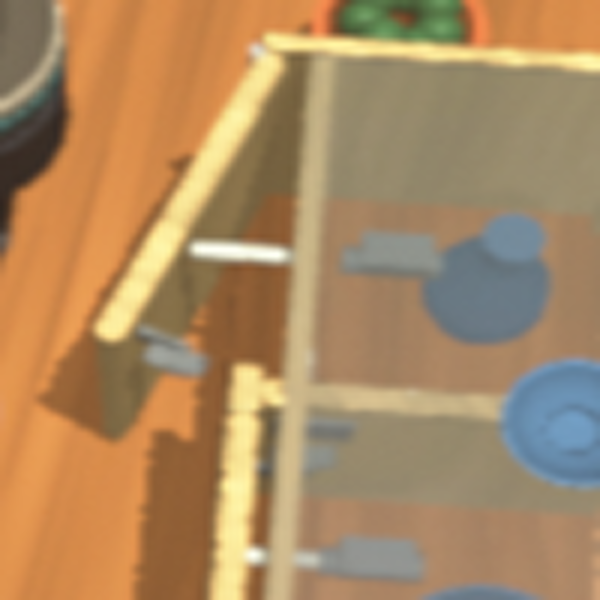

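View pics/t4.png

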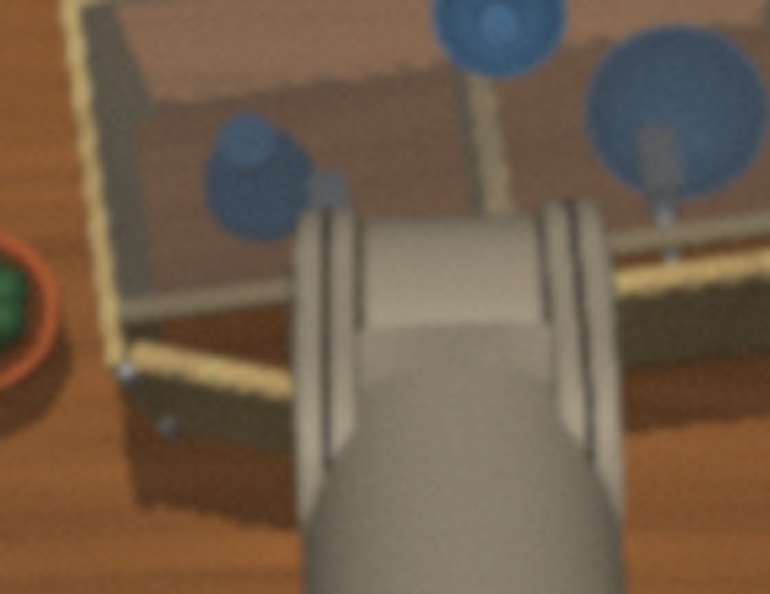

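The door stands ajar at about 0.34 rad. There's a catch bracket on its back near the free edge and a plunger rod near mid-door. I'll take one more look from a better spot to get their heights.

Emit:
move_arm:
  moves:
    - [[-0.03,0,-0.01,0,0,0],[-0.06,0,-0.02,0,0,0],[-0.09,0,-0.02,0,0,0],[-0.1,0,-0.02,0,0,0],[-0.1,0,-0.02,0,0,0]]

```text
clock: 9.3
eef_pos: [467.4, -91.9, 302.8]
tool_rot: [-3.141, -0.001, 1.704]
force: [0.5, 0.6, 0.0]
width: 0.1
```

```bash
cat > w.py <<'E'
from h import *
from cell import ctrl,get_image,models
import cv2,sys
def snap(fn):
    s=ctrl.read_state();im=get_image("wrist");cv2.imwrite(fn,im["color"])
    T=np.eye(4);T[:3,:3]=Rm(s["tool_rot"]);T[:3,3]=s["eef_pos"];M=T@np.array(im["hand_eye"])
    np.savez(fn[:-4],M=M,i=[200/np.tan(np.radians(im["fov_y"])/2),im["cx"],im["cy"]]);return s
def pw(fn,P):
    z=np.load(fn[:-4]+".npz");M=z["M"];f,cx,cy=z["i"];q=M[:3,:3].T@(np.array(P)-M[:3,3]);return np.array([cx+f*q[0]/-q[2],cy-f*q[1]/-q[2]])
E
python3 - <<'E'
from w import *
s=snap("pics/w5.png");print(s["clock"],s["eef_pos"])
for th in(.3,.35,.4):print(th,pw("pics/w5.png",[*door(170,th,0),210]),pw("pics/w5.png",[*door(170,th,12),210]),pw("pics/w5.png",[*door(170,th,12),180]))
E
```

```text
9.3 [467.35412667 -91.89318895 302.80446172]
0.3 [410.48519114 251.94315571] [405.36993638 263.5625526 ] [397.46323939 247.59774639]
0.35 [414.4160816  243.59766067] [408.57334532 255.23561245] [400.28694136 239.95134525]
0.4 [418.86954962 235.25212013] [412.29658525 246.87409524] [403.5738324  232.28707745]
```

View pics/w5.png

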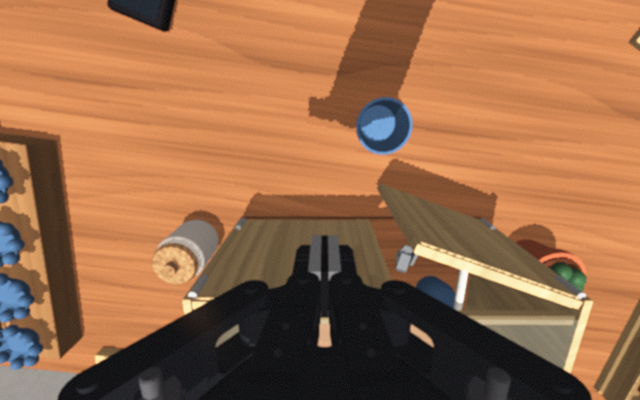

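```bash
python3 - <<'E'
from w import *
def tri(ws,ss):
    f=lambda P:np.r_[pw("pics/w5.png",P)-ws,proj("side",P)[0]-ss]
    r=least_squares(f,[530,0,190]);P=r.x
    # case frame
    c,s=np.cos(cy),np.sin(cy);d=P[:2]-case;l=np.array([c*d[0]+s*d[1],-s*d[0]+c*d[1]])-[-95,182]
    th=.335;print(P.round(0),"res",r.fun.round(1),"case rel hinge",l.round(),"r",(-np.sin(th)*l[0]-np.cos(th)*l[1]).round(),"off",(np.cos(th)*l[0]-np.sin(th)*l[1]).round())
tri([405,259],[329.2,201.6]);tri([414,250],[325,196.5]);tri([399,270],[334,202.5])
tri([460,305],[348,181]);tri([465,268],[331.7,179.6])
c=cv2.imread("pics/w5.png")[220:330,370:610];cv2.imwrite("pics/w5z.png",cv2.resize(c,None,fx=3.3,fy=3.3,interpolation=2))
E
```

```text
[534.  -1. 174.] res [-0.3 -0.   0.1 -0.7] case rel hinge [ -23. -156.] r 155.0 off 30.0
[521.   5. 177.] res [ 0.3  0.  -0.   0.8] case rel hinge [ -35. -148.] r 151.0 off 16.0
[547.  -4. 175.] res [ 0.2  0.  -0.1  0.6] case rel hinge [ -11. -161.] r 156.0 off 43.0
[569.  59. 190.] res [-0.4  0.  -0.1 -1. ] case rel hinge [  20. -102.] r 89.0 off 52.0
[528.  53. 189.] res [-0.2  0.  -0.1 -0.7] case rel hinge [ -22. -102.] r 103.0 off 13.0
```

View pics/w5z.png

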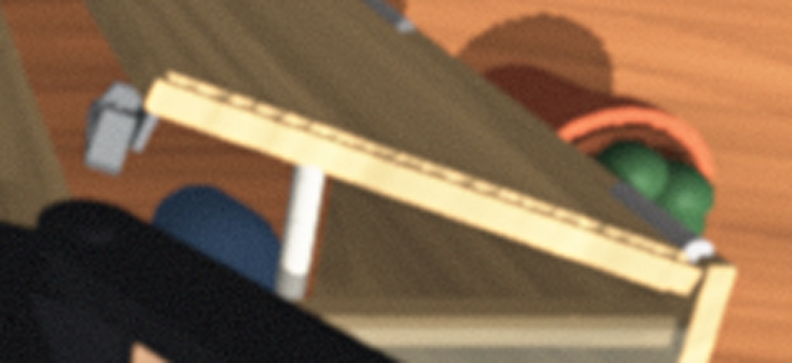

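The catch bracket is at r≈150–160, z≈175, and the rod at r≈103, z≈190. I'll come down behind the door at r≈150 with the fingertips at z≈192, above the bracket.

```bash
python3 - <<'E'
from w import *
s=ctrl.read_state()
a=door(152,.335,31)
rows([(*a,300,1.37),(*a,235,1.37),(*a,192,1.37)],s);print(a)
E
```

```text
[0.0825, 0.0804, 0.0029, -0.001, -0.001, 0.336]
[0.0825, 0.0805, 0.0679, -0.001, -0.001, 0.336]
[0.0824, 0.0805, 0.1109, -0.001, -0.001, 0.336]
[535.95949192   1.58831546]
```

Emit:
move_arm:
  moves:
    - [[0.02,0.02,0,0,0,0.08],[0.04,0.04,0.003,0,0,0.17],[0.065,0.065,0.003,0,0,0.25],[0.0825,0.0805,0.003,0,0,0.336],[0.0825,0.0805,0.03,0,0,0.336],[0.0825,0.0805,0.06,0,0,0.336],[0.0825,0.0805,0.068,0,0,0.336],[0.0825,0.0805,0.068,0,0,0.336]]

```text
clock: 10.35
eef_pos: [536.2, 1.3, 235.3]
tool_rot: [-3.141, -0.0, 1.37]
force: [0.8, -0.0, -0.2]
width: 0.1
```

```bash
python3 - <<'E'
from w import *
s=snap("pics/w6.png");print(s["clock"],s["eef_pos"],s["tool_rot"],s["force"])
im=get_image("side");cv2.imwrite("pics/s6.png",cv2.resize(im["color"][130:250,280:400],None,fx=5,fy=5,interpolation=2))
E
```

```text
10.35 [536.16949084   1.31387198 235.25304739] [-3.14075856e+00 -1.96594202e-04  1.37000753e+00] [ 0.83650052 -0.00696601 -0.22122066]
```

View pics/w6.png

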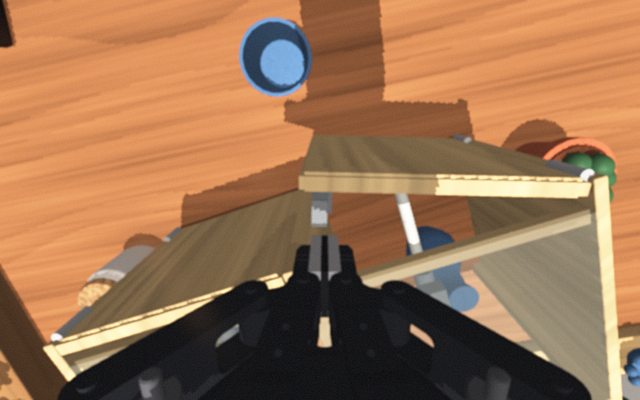

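View pics/s6.png

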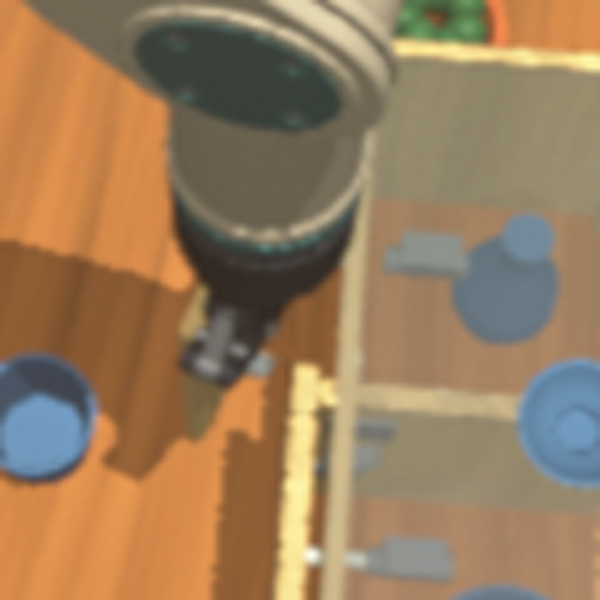

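```bash
python3 - <<'E'
from w import *
f="pics/w6.png"
for th in(.31,.335,.36):print(th,pw(f,[*door(170,th,0),210]),pw(f,[*door(170,th,12),210]),pw(f,[*door(20,th,12),210]))
print(pw(f,[536.2,1.3,235.3]),pw(f,[*c2w(-95,12),210]))
E
```

```text
0.31 [294.89545557 187.64422156] [295.96744131 207.05189944] [549.98883323 201.27014059]
0.335 [294.59719459 180.57781343] [295.17383171 200.2720886 ] [549.65853291 200.47304787]
0.36 [294.47996335 173.40783514] [294.55009658 193.38276222] [549.35174352 199.66256944]
[325.4445225  250.27838311] [312.03787466 266.01601569]
```

Emit:
move_arm:
  moves:
    - [[0.015,0,0,0,0,0],[0.015,0,0.015,0,0,0],[0.015,0,0.03,0,0,0],[0.015,0,0.044,0,0,0],[0.015,0,0.044,0,0,0],[0.015,0,0.044,0,0,0]]

```text
clock: 11.2
eef_pos: [539.5, 14.9, 191.3]
tool_rot: [3.142, 0.0, 1.369]
force: [1.0, -0.4, -0.0]
width: 0.3
```

```bash
python3 - <<'E'
from w import *
s=snap("pics/w7.png");print(s["clock"],s["eef_pos"],s["tool_rot"],s["force"])
import h
h.case+= [0,3]   # refined
T=[]
ths=np.arange(.38,1.64,.07); rs=np.linspace(141,120,len(ths))
for t,r in zip(ths,rs): T.append((*h.door(r,t,23),191.3,1.705-t))
rows(T,s);print(T[-1])
E
```

```text
11.2 [539.4923873   14.93560105 191.25185926] [3.14155903e+00 1.16318900e-04 1.36856931e+00] [ 1.01447798 -0.38444408 -0.01652253]
[-0.0008, -0.0158, -0.0, 0.0, 0.0, 0.044]
[-0.0004, -0.0256, -0.0, 0.0, 0.0, 0.114]
[0.0007, -0.0353, -0.0, 0.0, 0.0, 0.184]
[0.0024, -0.0448, -0.0, 0.0, 0.0, 0.254]
[0.0048, -0.0541, -0.0001, 0.0, 0.0, 0.324]
[0.0078, -0.0631, -0.0001, 0.0, 0.0, 0.394]
[0.0113, -0.0718, -0.0001, 0.0, 0.0, 0.464]
[0.0154, -0.0801, -0.0001, 0.0, 0.0, 0.534]
[0.0201, -0.0881, -0.0001, 0.0, 0.0, 0.604]
[0.0252, -0.0957, -0.0001, 0.0, 0.0, 0.674]
[0.0308, -0.1028, -0.0001, 0.0, 0.0, 0.744]
[0.0368, -0.1094, -0.0001, 0.0, 0.0, 0.814]
[0.0433, -0.1156, -0.0001, 0.0, 0.0, 0.884]
[0.05, -0.1212, -0.0001, 0.0, 0.0, 0.954]
[0.0571, -0.1263, -0.0001, 0.0, 0.0, 1.024]
[0.0644, -0.1308, -0.0001, 0.0, 0.0, 1.094]
[0.0719, -0.1348, -0.0001, 0.0, 0.0, 1.164]
[0.0797, -0.1383, -0.0001, 0.0, 0.0, 1.234]
(np.float64(420.05169266218536), np.float64(120.74137271807618), 191.3, np.float64(0.1349999999999998))
```

View pics/w7.png

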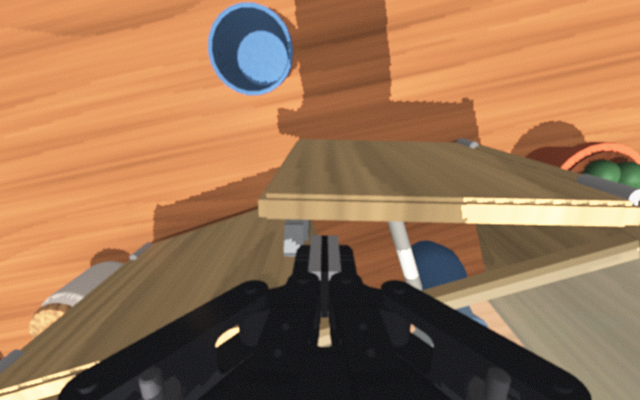

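The fingers are down behind the door, between the bracket at (296,238) and the rod at (405,250), with no contact force. I'll start the swing with the first half.

Emit:
move_arm:
  moves:
    - [[0,-0.008,0,0,0,0.02],[-0.001,-0.016,0,0,0,0.044],[0,-0.026,0,0,0,0.114],[0.001,-0.035,0,0,0,0.184],[0.002,-0.045,0,0,0,0.254],[0.005,-0.054,0,0,0,0.324],[0.008,-0.063,0,0,0,0.394],[0.011,-0.072,0,0,0,0.464],[0.015,-0.08,0,0,0,0.534]]

```text
clock: 12.38
eef_pos: [463.1, 46.0, 191.6]
tool_rot: [-3.142, -0.0, 0.832]
force: [0.8, -1.1, -0.9]
width: 0.1
```

```bash
python3 - <<'E'
from w import *
s=snap("pics/w8.png");print(s["clock"],s["eef_pos"],s["tool_rot"],s["force"])
import h
h.case+= [0,3]
T=[]
ths=np.arange(.94,1.68,.07); rs=np.linspace(132,118,len(ths))
for t,r in zip(ths,rs): T.append((*h.door(r,t,23),191.3,1.705-t))
rows(T,s)
E
```

```text
12.375 [463.11518748  45.99850162 191.56623556] [-3.14155361e+00 -1.98042002e-04  8.31684580e-01] [ 0.75909845 -1.06675086 -0.86147306]
[-0.0002, -0.0087, 0.0003, -0.0, -0.0, 0.067]
[0.0005, -0.0178, 0.0003, -0.0, -0.0, 0.137]
[0.0019, -0.0268, 0.0003, -0.0, -0.0, 0.207]
[0.0038, -0.0356, 0.0003, -0.0, -0.0, 0.277]
[0.0063, -0.0441, 0.0003, -0.0, -0.0, 0.347]
[0.0094, -0.0524, 0.0003, -0.0, -0.0, 0.417]
[0.013, -0.0603, 0.0003, -0.0, -0.0, 0.487]
[0.0171, -0.0679, 0.0003, -0.0, -0.0, 0.557]
[0.0217, -0.075, 0.0003, -0.0, -0.0, 0.627]
[0.0267, -0.0818, 0.0003, -0.0, -0.0, 0.697]
[0.0321, -0.0881, 0.0003, -0.0, -0.0, 0.767]
```

View pics/w8.png

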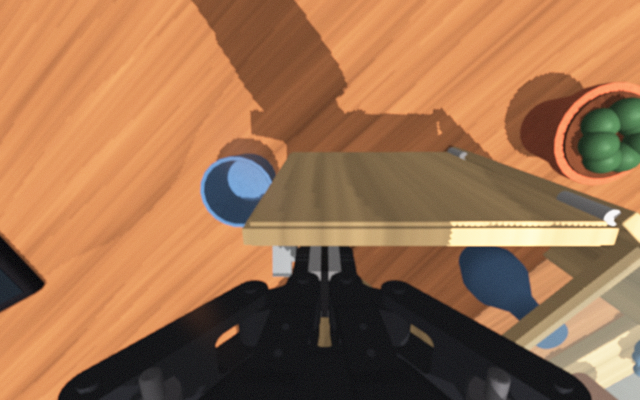

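The door is turning with the fingers and its top edge stays parallel in view. The cup is outside the sweep. Continuing.

Emit:
move_arm:
  moves:
    - [[0,-0.009,0,0,0,0.067],[0.001,-0.018,0,0,0,0.137],[0.002,-0.027,0,0,0,0.207],[0.004,-0.036,0,0,0,0.277],[0.006,-0.044,0,0,0,0.347],[0.009,-0.052,0,0,0,0.417],[0.013,-0.06,0,0,0,0.487],[0.017,-0.068,0,0,0,0.557],[0.022,-0.075,0,0,0,0.627],[0.027,-0.082,0,0,0,0.697],[0.032,-0.088,0,0,0,0.767],[0.032,-0.088,0,0,0,0.767],[0.032,-0.088,0,0,0,0.767]]

```text
clock: 14.05
eef_pos: [420.2, 128.4, 191.4]
tool_rot: [-3.141, -0.0, 0.069]
force: [0.3, 0.2, -0.4]
width: 0.1
```

```bash
python3 - <<'E'
from w import *
s=snap("pics/w9.png");print(s["clock"],s["eef_pos"],s["tool_rot"],s["force"])
im=get_image("side");cv2.imwrite("pics/s9.png",im["color"])
E
```

```text
14.05 [420.18460793 128.44769376 191.44673333] [-3.14146756e+00 -2.32892648e-04  6.91141723e-02] [ 0.25211091  0.21387375 -0.38339656]
```

View pics/w9.png

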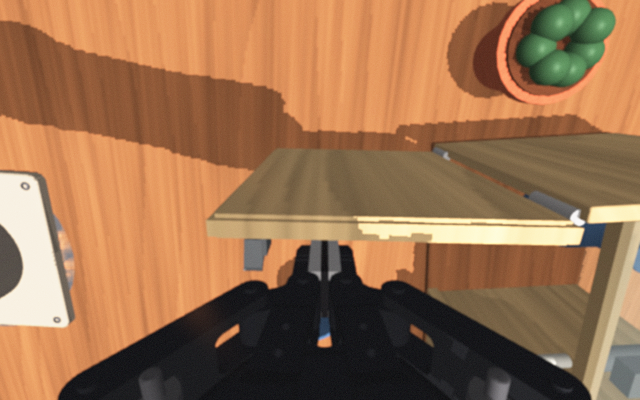

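View pics/s9.png

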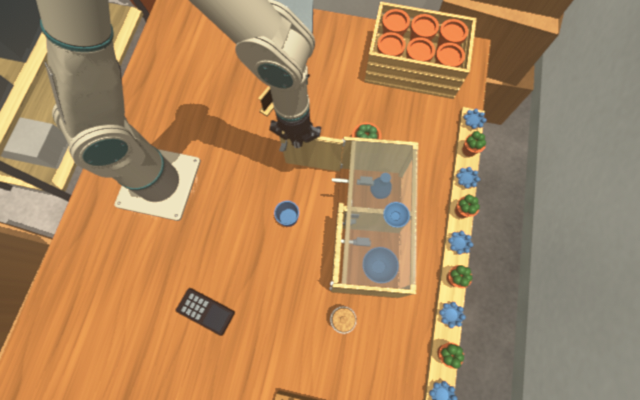

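The door is open past square. I'll back the fingers off, lift straight up and move clear of the view.

Emit:
move_arm:
  moves:
    - [[0,0.008,0,0,0,0],[0,0.02,0,0,0,0],[0,0.025,0,0,0,0],[0,0.025,-0.04,0,0,0],[0,0.025,-0.08,0,0,0],[0,0.025,-0.12,0,0,0],[0,0.06,-0.13,0,0,0],[0,0.1,-0.13,0,0,0],[0,0.14,-0.13,0,0,0],[0,0.18,-0.13,0,0,0],[0,0.22,-0.13,0,0,0],[0,0.22,-0.13,0,0,0],[0,0.22,-0.13,0,0,0],[0,0.22,-0.13,0,0,0]]

```text
clock: 15.9
eef_pos: [435.1, -89.7, 321.1]
tool_rot: [-3.141, 0.0, 0.07]
force: [0.1, 0.5, 0.6]
width: -0.0
```

```bash
python3 - <<'E'
from w import *
s=ctrl.read_state();print(s["clock"],s["eef_pos"],s["qd"].round(3),s["force"])
for n in("side","top"):
    im=get_image(n);cv2.imwrite(f"pics/{n}_end.png",im["color"])
for th in(1.35,1.5,1.6,1.7):print(th,proj("side",[*door(170,th,0),210]),proj("top",[*door(170,th,0),210]))
E
```

```text
15.9 [435.10207265 -89.66019735 321.11954594] [-0.006 -0.001  0.002 -0.001  0.002  0.     0.001] [0.09510625 0.52867815 0.61100692]
1.35 [[277.14734742 148.07746292]] [[277.01156009 260.01453583]]
1.5 [[276.85781127 139.01807248]] [[267.08187598 263.03058304]]
1.6 [[277.48986987 133.04974929]] [[260.26456619 264.20191956]]
1.7 [[278.76411624 127.20612466]] [[253.37409183 264.68494187]]
```

View pics/side_end.png

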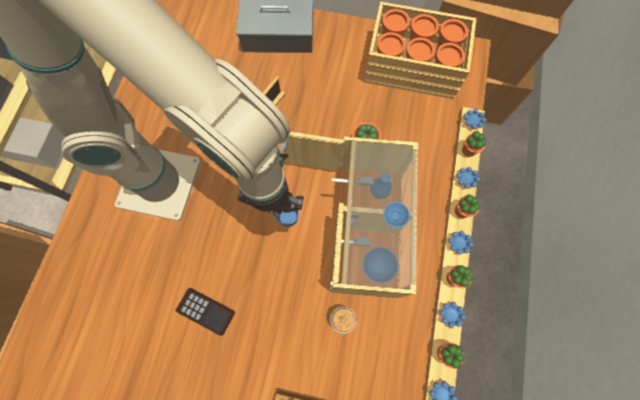

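View pics/top_end.png

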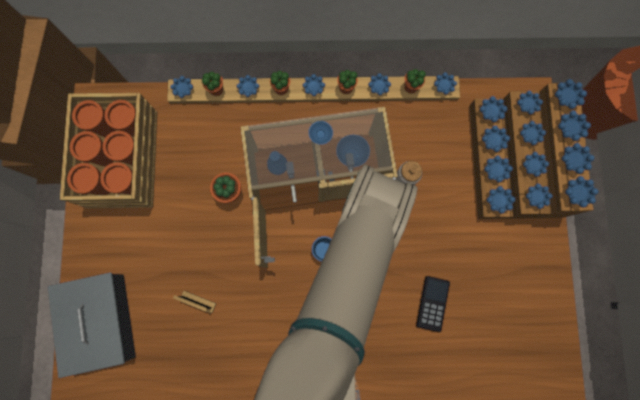

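The door edge shows at about (256,263) in the top view, which is about 1.65 rad. The right door is flush and the wares and bystanders haven't moved.

```bash
python3 -c "
from cell import job
print(job.finish_job())"
```

```text
the job is handed in; nothing more can be done
None
```

The vase was in the left compartment, so I opened the left door. I handed the job in at about 16 s of the 40 s, and no verdict is reported.

- **Pressing:** I pushed the door in with shut fingers near its free edge. It stopped moving as the force rose to about 11 N, and when I let go it sprang ajar to about 0.34 rad.
- **Opening:** I lowered the fingers behind the door, between its catch bracket and the push rod. I then swung it to about 1.65 rad (95°), backed off and moved the arm clear.
- **Last checks:** In the top and side pictures the door edge matches about 1.65 rad, the right door looks flush, and the vase, bowl and everything else look where they were. The force on the tool was about zero, so the robot was touching nothing.
- **Not measured directly:** I judged the final door angle and the unmoved things by eye from those pictures. The case-pose fit left residuals of up to about 4 px. The wrist view then showed the door about 3–4 mm to +y of that fit, and I corrected the swing for it. None of the checks failed.

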